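Unlock the indexing turntable

TASK

Unlock the round turntable fixture: pull its red T-handled index plunger straight up against the spring, twist it clockwise (seen from above) nearly a quarter turn, and let it down into the shallow rest notch so that it stays up by itself when you let go. Leave the same-looking plunger on the straight sliding stop seated.

Things in the scene. Friction and masses are not known exactly. Their poses are not given: they have to be found in the camera images.
- turntable_grip (a point): Centre of the red T-handle bar on the TURNTABLE fixture (round 128 mm aluminium disc with a blue square, on a grey base). Bar 48 mm long on its own y, 12 wide on x (grip across this), 16 high; z up; the vertical pull and turn axis passes through this point. Seated it is 88 mm above the table; the bar turns over a 32 mm wide collar whose top is at 61 mm. Axes turn with the handle.
- turntable_lift (a joint): How far this plunger is pulled up, m: 0 seated and locked, 0.018 end of travel. A spring pulls it down with about 5 N seated, 9 N at the end, weight included. A cross pin under the handle must be raised over 0.0105 to pass the collar's land (0.014 is good for twisting); on the land it reads 0.0105, in the rest notch about 0.0075.
- turntable_turn (a joint): How far this handle is turned clockwise seen from above, rad: 0 as built, about 0.15 of play while seated, stop at 1.55. The rest notch, 3 mm below the land, takes the cross pin anywhere from about 1.15 to 1.55 (1.35 is its middle). The handle turns easily and does not spring back.
- slide_lift (a joint): How far the other plunger is pulled up, m: the same red T-handle, on the SLIDING STOP fixture (straight steel rail with an aluminium carriage and an upright blue stop plate, on a grey base). It must stay seated, at 0. The fixtures, screwed to the table, stand side by side with the handles 0.2 to 0.45 m apart; either may be on the left.

How it is judged:
By the outcome, as a careful person would: the job done as asked, in the order asked, and still so for the second after the job is handed in, with the robot touching nothing.
It also fails if it takes over 32 s, if anything falls off the work surface, if the arm or the gripper's body presses on something with over 40 N, if the wrist force passes 120 N, or if a joint passes its speed limit or range.

ROBOT

A 6-joint arm with a two-finger parallel gripper is mounted at the origin on a cart in front of the work surface, level with it; the furniture and walls round the work are solid. World frame = base frame: x ahead of the robot, y to its left, z up, the work surface at z = 0. Lengths are in mm, angles in rad, forces in N, time in s.
With the tool pointing down it reaches from about 250 to 775 mm from the base axis. Payload 8.9 kg.
Tool frame: the origin (TCP) lies on the centre line of the jaws, within the pads' length; the fingertips stand 22 mm ahead of it and the grasp point (between the pads) lies 3 mm ahead of it; y points along the fingers, z is the direction in which the jaws open and shut, and the axes are right-handed (so a half turn about y gives the same grasp; the last joint's range is limited). The gripper opens to 85 mm and grips with 20 to 120 N. Pads are 22 mm wide; open, the fingers measure 114 mm over their backs; the gripper's body (76 mm by 85 mm) begins 54 mm behind the grasp point. The pads swing forward as they close: fully open they stand 13 mm farther back than shut.
Start: joints at [1.143, 0.291, -0.153, 1.127, 0, 1.431], TCP at [149.515, 503.258, 253.305] pointing down, gripper open.
Joint ranges: [-2.52, 2.52], [-0.91, 1.74], [-1.3, 1.37], [-1.96, 2.02], [-1.52, 1.47], [-3.14, 3.14]. Speed limits (rad/s): [2.22, 2.22, 2.79, 3.14, 3.14, 3.14].

INTERFACE

Orientations are given as [roll, pitch, yaw] about the fixed x, y, z axes, in that order (R = Rz(yaw) Ry(pitch) Rx(roll)).
In Python, from workcell import bot gives the robot as it stands.
- The arm moves only by the tool move_arm, never from a script. Its argument "moves" is a list of rows, each an object of numbers: "tx", "ty", "tz": the shift along the tool's x, y, z in m; "rx", "ry", "rz": the turn, a rotation vector about the tool's x, y, z in degrees; "fingers": the opening in per cent of the stroke, from 0 (shut) to 100 (fully open). In form: [{"tx": .., "ty": .., "tz": .., "rx": .., "ry": .., "rz": .., "fingers": ..}, ...]. A call has 1 to 5 rows; each row shifts and turns the pose as measured when the row begins, along the tool's axes as they then stand; what a row does not reach is not made up. A row lasts 1/8 s, in which the tool goes at most 62.5 mm and 10.7 degrees, less where a joint would pass 70% of its speed; a pose out of reach is approached as far as the arm can. A call with a gripper value outside its range is refused whole. The fingers move at their own pace and stop on an object; "force" is the grip in N (left out, the last holds). Time passes only in rows, so rows that do not move let the fingers close. It gives the time, the measured TCP pose, the force and the opening at its end, in the units of the state.
- bot.get_obs(): the state, without advancing time (a new reading comes with each control period).
- bot.snapshot(name): name is "scene" or "top"; returns a dict with "frame" (384x512x3 uint8, blue, green, red), "camera_matrix" (3x3 intrinsics, pixels), "cam_to_world" (4x4, takes a point from camera to world coordinates). Camera axes: x right, y down, z forward; pixel columns grow to the right and rows downward; lengths in mm; the calibration is good to about 2 mm. A picture is of the moment at which its call begins. There is no depth.
- bot.finish_job(): hands the job in, once; it reports no verdict.
The state is a dict: "clock": time; "q": joint angles; "qvel": joint speeds; "joint_efforts": joint torques, N m; "ee_pos": TCP position; "orientation": TCP orientation; "contact_force": force on the tool from outside, world axes, zero at the start; "torque": the same for the moment, N m; "width": finger opening in mm.
Only numpy, scipy, OpenCV 4.12 (cv2) and the standard library are available. Lean on these libraries where they do the work, as an engineer would, in place of code of your own. Each camera call takes 0.05 s, during which the arm holds its last target.

## Working session

There is one attempt and no reset: what is moved stays moved. The work goes in short steps, Python scripts to look and compute and a tool call to move; the robot and the scene stay as the last step left them, time stands still between calls to the robot, and variables do not carry over. Pictures are saved under pics/ and viewed, and the job is handed in when it is done.

Besides the shell and the picture viewer there is one more tool, called after "Request:" as a command line: name --argument value ..., lists and objects as JSON in quotes. move_arm: Moves the arm, as the interface text tells. Its arguments: {"type":"object","properties":{"moves":{"type":"array","items":{"type":"object","properties":{"tx":{"type":"number"},"ty":{"type":"number"},"tz":{"type":"number"},"rx":{"type":"number"},"ry":{"type":"number"},"rz":{"type":"number"},"fingers":{"type":"number"}}}},"force":{"type":"number"}},"required":["moves"]}

```bash
mkdir -p pics; python3 - <<'E'
from workcell import bot
import cv2,numpy as np,pickle
d={}
for n in("scene","top"):
    s=bot.snapshot(n); d[n]=s; cv2.imwrite(f"pics/{n}0.png",s["frame"]); print(n,s["camera_matrix"],s["cam_to_world"])
pickle.dump(d,open("s0.pkl","wb"))
print(bot.get_obs())
E
```

```text
scene [[497.56100171   0.         261.84221681]
 [  0.         497.56100171 177.3468032 ]
 [  0.           0.           1.        ]] [[ 7.77377061e-01 -2.56120456e-01  5.74532172e-01  6.03630884e+01]
 [-6.28796556e-01 -3.41540868e-01  6.98544720e-01 -6.16697358e+02]
 [ 1.73146245e-02 -9.04296493e-01 -4.26553697e-01  4.66040794e+02]
 [ 0.00000000e+00  0.00000000e+00  0.00000000e+00  1.00000000e+00]]
top [[448.48026825   0.         256.96409452]
 [  0.         448.48026825 195.68664744]
 [  0.           0.           1.        ]] [[ 1.36780024e-02 -9.82078929e-01  1.87973107e-01  3.84200617e+02]
 [-9.99906291e-01 -1.33275550e-02  3.12815863e-03  2.83652190e+00]
 [-5.66876760e-04 -1.87998279e-01 -9.82169194e-01  9.60898703e+02]
 [ 0.00000000e+00  0.00000000e+00  0.00000000e+00  1.00000000e+00]]
{'clock': 0.1, 'q': array([ 1.14270335e+00,  2.91248991e-01, -1.53992399e-01,  1.12670915e+00,
        9.02336012e-06,  1.43149036e+00]), 'qvel': array([ 0.00094617, -0.00204977,  0.00097213,  0.00040881,  0.00042597,
        0.00129624]), 'joint_efforts': array([ 1.48234481e-03, -5.37979531e+01,  3.31917107e+01,  9.41726292e-03,
       -1.19232900e-04,  2.45448479e-05]), 'ee_pos': array([149.3679975 , 502.94675335, 252.79852163]), 'orientation': array([-1.57193810e+00,  1.69205001e-04, -2.88787105e-01]), 'contact_force': array([ 0.2521659 ,  0.27006974, -0.35793426]), 'torque': array([0.00971396, 0.00263054, 0.00455245]), 'width': 85.6076464592501}
```

View pics/scene0.png

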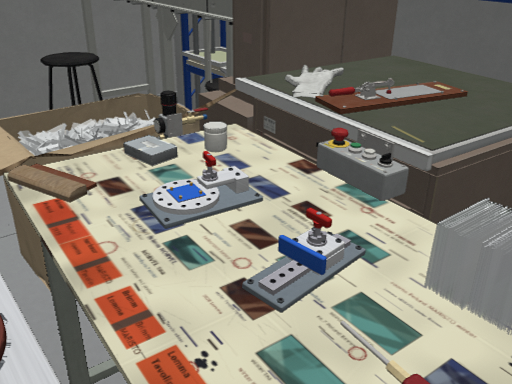

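View pics/top0.png

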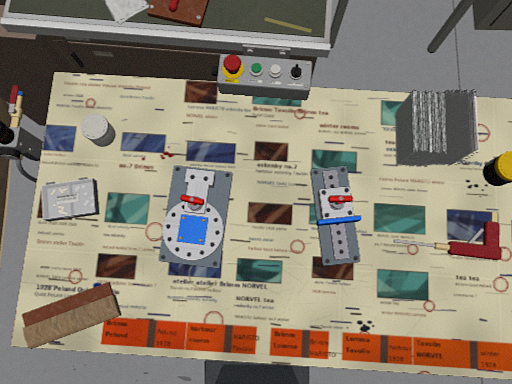

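The turntable, with its round disc and blue square, is on the left. Its red handle is at about (191,200) in top and (210,160) in scene. The slide handle is at about (341,199) in top.

```bash
cat > h.py <<'E'
import cv2,numpy as np
def ray(s,u,v):
    K=s["camera_matrix"];T=s["cam_to_world"]
    d=T[:3,:3]@np.linalg.solve(K,[u,v,1.]);return T[:3,3],d/np.linalg.norm(d)
def plane(s,u,v,z):
    o,d=ray(s,u,v);return o+d*(z-o[2])/d[2]
def mask(s,box):
    f=s["frame"];hsv=cv2.cvtColor(f,cv2.COLOR_BGR2HSV)
    m=((hsv[...,0]<8)|(hsv[...,0]>172))&(hsv[...,1]>150)&(hsv[...,2]>70)
    o=np.zeros(m.shape,np.uint8);x0,y0,x1,y1=box;o[y0:y1,x0:x1]=m[y0:y1,x0:x1]
    n,l,st,c=cv2.connectedComponentsWithStats(o);i=1+np.argmax(st[1:,4]);return (l==i).astype(np.uint8),c[i],st[i]
def tri(a,b):
    (o1,d1),(o2,d2)=a,b
    t=np.linalg.lstsq(np.stack([d1,-d2],1),o2-o1,rcond=None)[0]
    p,q=o1+t[0]*d1,o2+t[1]*d2
    return (p+q)/2,np.linalg.norm(p-q)
E
python3 - <<'E'
import pickle;from h import *
d=pickle.load(open("s0.pkl","rb"))
for nm,bt,bs in(("turn",(165,180,220,220),(190,140,230,185)),("slide",(315,180,370,215),(295,195,345,235))):
    mt,ct,st=mask(d["top"],bt);ms,cs,ss=mask(d["scene"],bs)
    print(nm,ct,st,cs,ss)
    print(" tri",tri(ray(d["top"],*ct),ray(d["scene"],*cs))," plane90",plane(d["top"],*ct,92),plane(d["scene"],*cs,88))
    P=np.array([plane(d["top"],u,v,94)[:2] for v,u in np.argwhere(mt)])
    r=cv2.minAreaRect(P.astype(np.float32)); print(" rect",r); print(cv2.boxPoints(r)); w,V=np.linalg.eigh(np.cov(P.T)); print(" axis",V[:,1],np.degrees(np.arctan2(V[1,1],V[0,1])),np.sqrt(w*12))
T=d["top"]["frame"][155:275,150:240];S=d["scene"]["frame"][130:220,130:270]
cv2.imwrite("pics/c.png",np.hstack([cv2.resize(T,(400,533)),cv2.resize(cv2.copyMakeBorder(S,0,0,0,0,0),(400,533))[:, :]]))
# blue square and turntable base orientation
E
```

```text
turn [191.98387097 199.69354839] [181 195  23  10 124] [209.36734694 158.98979592] [204 151  12  16  98]
 tri (array([543.23572245, 133.78670735,  84.99478177]), np.float64(2.87433499679522))  plane90 [540.72516425 133.45424294  92.        ] [540.78579616 127.35222999  88.        ]
 rect ((539.666015625, 133.71609497070312), (46.265926361083984, 13.934412002563477), 76.5973892211914)
[[527.5265   112.828094]
 [541.0814   109.598206]
 [551.80554  154.6041  ]
 [538.2506   157.83398 ]]
 axis [0.22229914 0.97497851] 77.15589145614494 [12.6292894  47.18550071]
slide [334.57971014 198.97101449] [329 196  14   8  69] [318.03571429 217.75      ] [306 208  26  20 280]
 tri (array([ 551.41494839, -151.97404539,   81.26657227]), np.float64(8.553146950422395))  plane90 [ 545.98395623 -147.34728437   92.        ] [ 547.33130867 -161.40838473   88.        ]
 rect ((544.588134765625, -148.68553161621094), (13.979588508605957, 25.39089012145996), 0.7773885130882263)
[[ 537.42676 -136.08609]
 [ 537.77124 -161.47464]
 [ 551.7495  -161.28497]
 [ 551.405   -135.89642]]
 axis [0.26538259 0.96414318] 74.61031219555395 [13.09854357 23.57988904]
```

View pics/c.png

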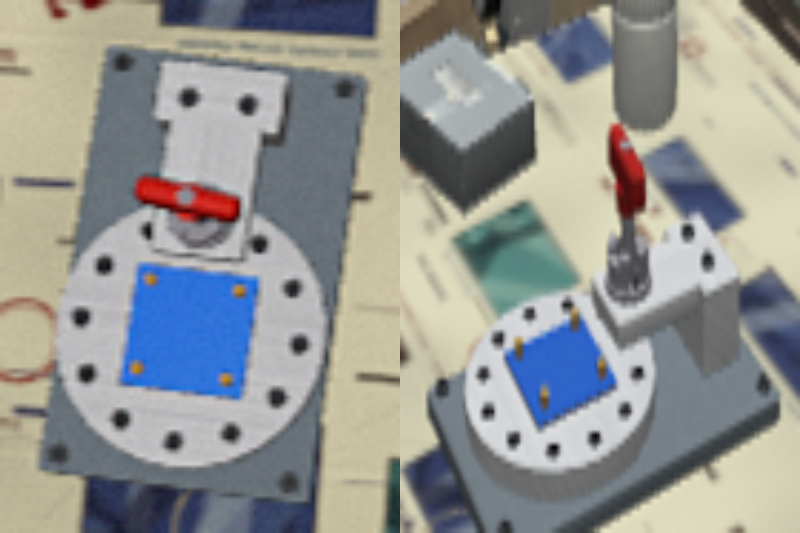

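The turntable handle is at about (540,133.5), 280 mm from the slide handle, which fits the sizes given. The bar axis is at about 77°. I'm moving above it first.

Request:
move_arm --moves '[{"tx":0.053,"tz":-0.027},{"tx":0.053,"tz":-0.027},{"tx":0.053,"tz":-0.027},{"tx":0.053,"tz":-0.027},{"tx":0.053,"tz":-0.027}]' --force 60

```text
schema error: expected keys tx, ty, tz, rx, ry, rz, fingers
```

Request:
move_arm --moves '[{"tx":0.053,"tz":-0.027},{"tx":0.053,"tz":-0.027},{"tx":0.053,"tz":-0.027},{"ry":-10.5},{"ry":-10.5}]'

```text
schema error: expected keys tx, ty, tz, rx, ry, rz, fingers
```

Request:
move_arm --moves '[{"ry":-10.5},{"ry":-10.5},{"ry":-10.5},{"ry":-10.5},{"ry":-10.5}]'

```text
schema error: expected keys tx, ty, tz, rx, ry, rz, fingers
```

```bash
cat >> h.py <<'E'
from scipy.spatial.transform import Rotation as Ro
def need(o,p,yawdeg):
    R=Ro.from_euler("xyz",o["orientation"]);G=Ro.from_euler("xyz",[-np.pi/2,0,np.radians(yawdeg)])
    return R.inv().apply(np.array(p)-o["ee_pos"]).round(2),(R.inv()*G).as_rotvec(degrees=True).round(2)
E
python3 - <<'E'
from workcell import bot
from h import *
o=bot.get_obs();print(o);print(need(o,[540.5,133.5,180],77.5))
E
```

```text
{'clock': 0.1, 'q': array([ 1.14270335e+00,  2.91248991e-01, -1.53992399e-01,  1.12670915e+00,
        9.02336012e-06,  1.43149036e+00]), 'qvel': array([ 0.00094617, -0.00204977,  0.00097213,  0.00040881,  0.00042597,
        0.00129624]), 'joint_efforts': array([ 1.48234481e-03, -5.37979531e+01,  3.31917107e+01,  9.41726292e-03,
       -1.19232900e-04,  2.45448479e-05]), 'ee_pos': array([149.3679975 , 502.94675335, 252.79852163]), 'orientation': array([-1.57193810e+00,  1.69205001e-04, -2.88787105e-01]), 'contact_force': array([ 0.2521659 ,  0.27006974, -0.35793426]), 'torque': array([0.00971396, 0.00263054, 0.00455245]), 'width': 85.6076464592501}
(array([ 480.16,   72.99, -242.67]), array([ 4.000e-02, -9.405e+01, -6.000e-02]))
```

All keys are required in every row.

Request:
move_arm --moves '[{"tx":0.053,"ty":0,"tz":-0.027,"rx":0,"ry":0,"rz":0,"fingers":100},{"tx":0.053,"ty":0,"tz":-0.027,"rx":0,"ry":0,"rz":0,"fingers":100},{"tx":0.053,"ty":0,"tz":-0.027,"rx":0,"ry":0,"rz":0,"fingers":100},{"tx":0.053,"ty":0,"tz":-0.027,"rx":0,"ry":0,"rz":0,"fingers":100},{"tx":0.053,"ty":0,"tz":-0.027,"rx":0,"ry":0,"rz":0,"fingers":100}]' --force 60

```text
clock: 0.72
ee_pos: [368.2, 295.1, 251.4]
orientation: [-1.573, 0.001, -0.28]
contact_force: [-0.2, 0.4, 0.4]
width: 85.3
```

Request:
move_arm --moves '[{"tx":0.053,"ty":0,"tz":-0.027,"rx":0,"ry":0,"rz":0,"fingers":100},{"tx":0.053,"ty":0,"tz":-0.027,"rx":0,"ry":0,"rz":0,"fingers":100},{"tx":0.053,"ty":0,"tz":-0.027,"rx":0,"ry":0,"rz":0,"fingers":100},{"tx":0,"ty":0,"tz":0,"rx":0,"ry":-10.5,"rz":0,"fingers":80},{"tx":0,"ty":0,"tz":0,"rx":0,"ry":-10.5,"rz":0,"fingers":70}]'

```text
clock: 1.35
ee_pos: [504.7, 164.3, 249.7]
orientation: [-1.572, 0.003, 0.089]
contact_force: [0.2, 0.2, -0.3]
width: 59.8
```

Request:
move_arm --moves '[{"tx":0,"ty":0,"tz":0,"rx":0,"ry":-10.5,"rz":0,"fingers":60},{"tx":0,"ty":0,"tz":0,"rx":0,"ry":-10.5,"rz":0,"fingers":60},{"tx":0,"ty":0,"tz":0,"rx":0,"ry":-10.5,"rz":0,"fingers":60},{"tx":0,"ty":0,"tz":0,"rx":0,"ry":-10.5,"rz":0,"fingers":60},{"tx":0,"ty":0,"tz":0,"rx":0,"ry":-10.5,"rz":0,"fingers":60}]'

```text
clock: 1.98
ee_pos: [503.8, 163.4, 247.7]
orientation: [-1.566, 0.006, 1.028]
contact_force: [-0.1, -0.5, 0.3]
width: 51.2
```

```bash
python3 - <<'E'
from workcell import bot
from h import *
o=bot.get_obs();print(o);print(need(o,[540.5,133.5,180],77.5))
E
```

```text
{'clock': 1.975, 'q': array([ 0.17618089,  0.30875041, -0.14311607,  1.1265916 , -0.00121862,
       -0.85229263]), 'qvel': array([-2.44385965e-04,  3.46490390e-03, -4.28352475e-03, -1.38436474e-04,
        2.43245444e-03, -1.49014159e+00]), 'joint_efforts': array([-8.28475168e-03, -5.47950554e+01,  3.30178535e+01,  8.46896321e-02,
       -6.40509286e-03,  2.47817829e+00]), 'ee_pos': array([503.76606956, 163.35620376, 247.70107412]), 'orientation': array([-1.56583071,  0.00596075,  1.02849299]), 'contact_force': array([-0.08593866, -0.5282021 ,  0.31794113]), 'torque': array([-0.00224663, -0.00152652,  0.04158351]), 'width': 51.19123479487294}
(array([ -6.21,  67.51, -47.21]), array([ -0.34, -18.57,  -0.29]))
```

Request:
move_arm --moves '[{"tx":-0.006,"ty":0.02,"tz":-0.047,"rx":-0.3,"ry":0,"rz":-0.3,"fingers":60},{"tx":0,"ty":0.02,"tz":0,"rx":0,"ry":-9.3,"rz":0,"fingers":60},{"tx":0,"ty":0.02,"tz":0,"rx":0,"ry":-9.3,"rz":0,"fingers":60},{"tx":0,"ty":0,"tz":0,"rx":0,"ry":0,"rz":0,"fingers":60}]'

```text
clock: 2.48
ee_pos: [541.4, 133.1, 185.1]
orientation: [-1.569, 0.001, 1.364]
contact_force: [0.3, 0.3, 0.5]
width: 51.4
```

```bash
python3 - <<'E'
from workcell import bot
from h import *
o=bot.get_obs();print(o["ee_pos"],o["orientation"],o["width"]);print(need(o,[540.5,133.5,150],77.5))
for n in("scene","top"):
    s=bot.snapshot(n); f=s["frame"]; c=f[70:220,120:320] if n=="scene" else f[130:280,100:300]
    cv2.imwrite(f"pics/{n}1.png",cv2.resize(c,(800,600),interpolation=cv2.INTER_CUBIC))
E
```

```text
[541.37862576 133.06159441 185.07408931] [-1.56949543e+00  9.71985077e-04  1.36414928e+00] 51.40446107104799
(array([ 0.28, 35.08,  0.9 ]), array([-0.07,  0.66, -0.06]))
```

View pics/scene1.png

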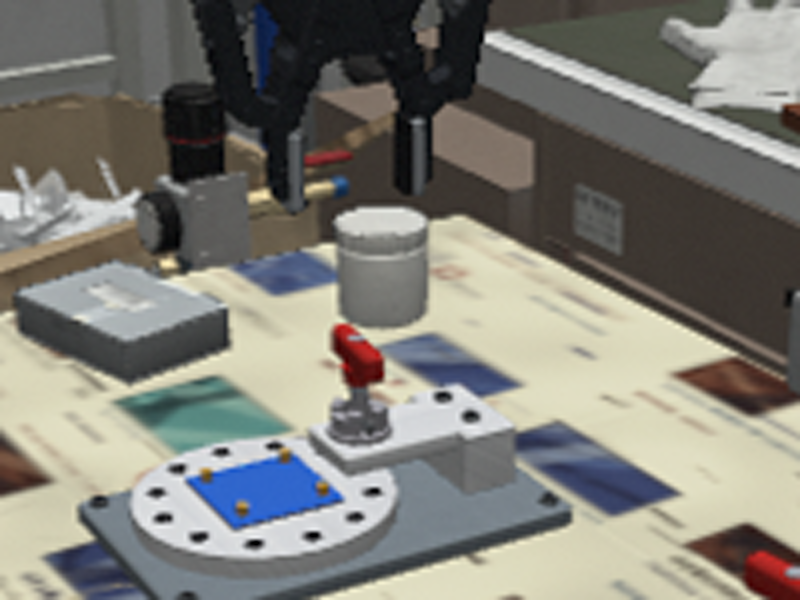

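View pics/top1.png

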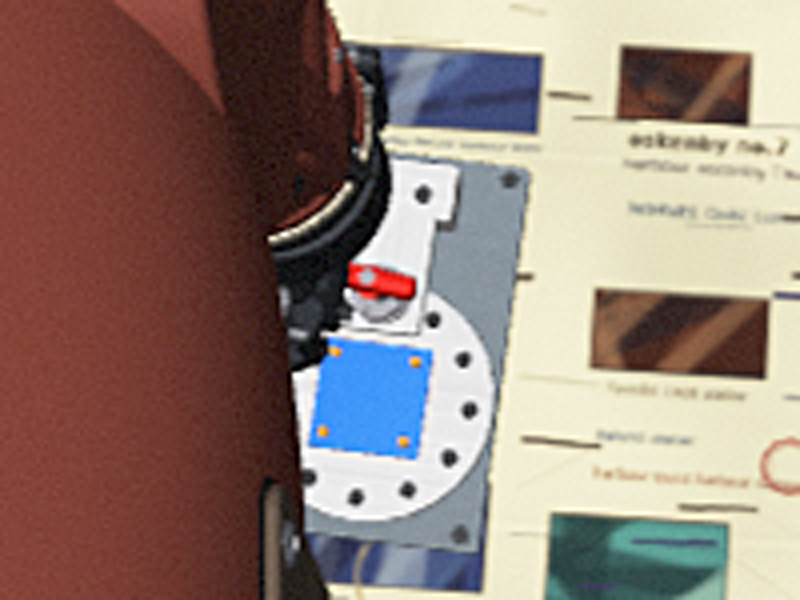

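Scene shows the open fingers (crop x 290 and 412) straddling the handle line (crop x 357). Top shows the bar at the gripper's right edge, partly hidden by the arm. Descending.

Request:
move_arm --moves '[{"tx":0,"ty":0.035,"tz":0.001,"rx":0,"ry":0.6,"rz":0,"fingers":60},{"tx":0,"ty":0.03,"tz":0,"rx":0,"ry":0,"rz":0,"fingers":60},{"tx":0,"ty":0.018,"tz":0,"rx":0,"ry":0,"rz":0,"fingers":60},{"tx":0,"ty":0.006,"tz":0,"rx":0,"ry":0,"rz":0,"fingers":50},{"tx":0,"ty":0,"tz":0,"rx":0,"ry":0,"rz":0,"fingers":40}]'

```text
clock: 3.2
ee_pos: [545.6, 134.7, 101.3]
orientation: [-1.581, -0.003, 1.338]
contact_force: [-0.0, -0.0, 0.9]
width: 34.0
```

```bash
python3 - <<'E'
from workcell import bot
from h import *
o=bot.get_obs();print(o["ee_pos"],o["orientation"],o["width"],o["contact_force"]);print(need(o,[540.5,133.5,92],77.5))
for n in("scene","top"):
    s=bot.snapshot(n); f=s["frame"]; c=f[110:200,150:270] if n=="scene" else f[160:250,140:260]
    cv2.imwrite(f"pics/{n}2.png",cv2.resize(c,(800,600),interpolation=cv2.INTER_CUBIC))
E
```

```text
[545.55335043 134.70396116 101.33833534] [-1.58100493 -0.00320223  1.33802591] 34.02690184722078 [-0.03861149 -0.03267866  0.92262164]
(array([-2.37,  9.28,  4.73]), array([ 0.59, -0.84,  0.18]))
```

View pics/scene2.png

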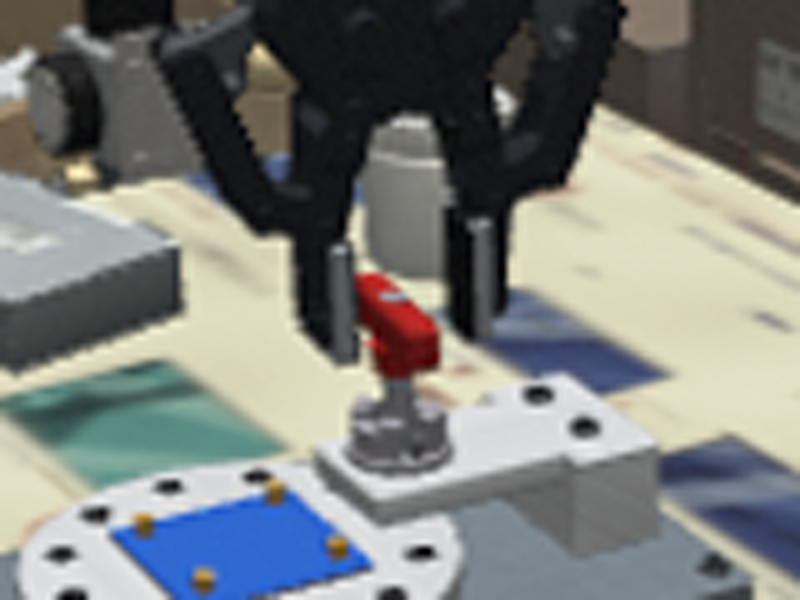

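View pics/top2.png

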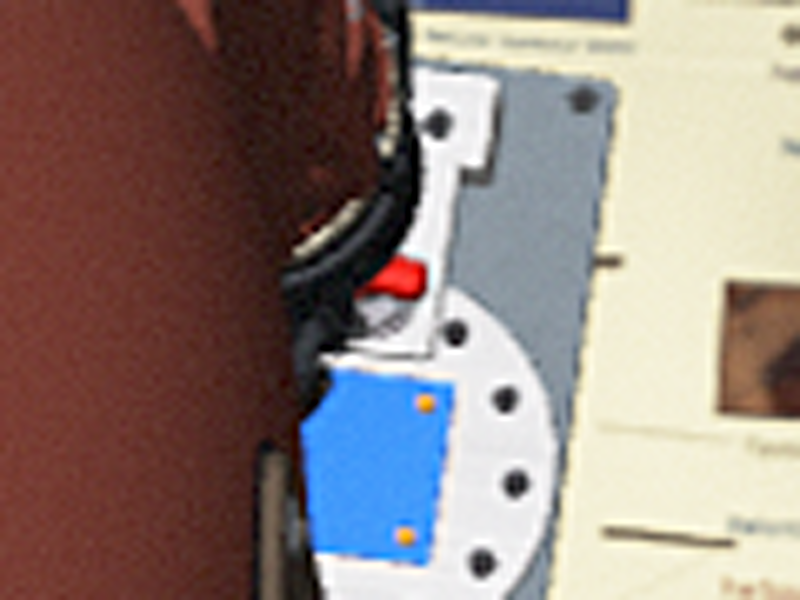

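The pose drifted 5 mm in x during the fast descent. I'm correcting that and coming down slower.

Request:
move_arm --moves '[{"tx":-0.002,"ty":0.0,"tz":0.005,"rx":0.6,"ry":-0.8,"rz":0.2,"fingers":40},{"tx":0,"ty":0.005,"tz":0,"rx":0,"ry":0,"rz":0,"fingers":40},{"tx":0,"ty":0.004,"tz":0,"rx":0,"ry":0,"rz":0,"fingers":40},{"tx":0,"ty":0,"tz":0,"rx":0,"ry":0,"rz":0,"fingers":40}]'

```text
clock: 3.8
ee_pos: [541.1, 134.0, 93.6]
orientation: [-1.573, -0.0, 1.353]
contact_force: [0.1, 0.6, 0.2]
width: 34.2
```

```bash
python3 - <<'E'
from workcell import bot
from h import *
o=bot.get_obs();print(o["ee_pos"],o["orientation"],o["width"],o["contact_force"]);print(need(o,[540.5,133.5,92],77.5))
E
```

```text
[541.06381273 133.97798967  93.60671044] [-1.57287196e+00 -4.74132387e-04  1.35290472e+00] 34.237619687527726 [0.09494823 0.56439794 0.22047108]
(array([-0.59,  1.61,  0.45]), array([0.12, 0.02, 0.03]))
```

Request:
move_arm --moves '[{"tx":-0.0006,"ty":0.0015,"tz":0.0005,"rx":0,"ry":0,"rz":0,"fingers":25},{"tx":0,"ty":0,"tz":0,"rx":0,"ry":0,"rz":0,"fingers":15},{"tx":0,"ty":0,"tz":0,"rx":0,"ry":0,"rz":0,"fingers":10},{"tx":0,"ty":0,"tz":0,"rx":0,"ry":0,"rz":0,"fingers":0},{"tx":0,"ty":0,"tz":0,"rx":0,"ry":0,"rz":0,"fingers":0}]' --force 50

```text
clock: 4.42
ee_pos: [541.7, 133.1, 92.2]
orientation: [-1.575, -0.0, 1.352]
contact_force: [1.2, -0.7, -1.1]
width: 11.1
```

```bash
python3 - <<'E'
from workcell import bot
from h import *
o=bot.get_obs();print(o["ee_pos"],o["orientation"],o["width"],o["contact_force"],o["torque"]);print(need(o,[540.5,133.5,92],77.5))
E
```

```text
[541.74688079 133.13464508  92.23715401] [-1.57520448e+00 -4.33678443e-04  1.35240307e+00] 11.13685832716024 [ 1.22043846 -0.65589643 -1.08917224] [-0.1308721 -0.3843355  0.0338746]
(array([0.09, 0.23, 1.3 ]), array([ 0.25, -0.01,  0.02]))
```

The bar is gripped: width 11 mm, low force. Lifting about 14.5 mm.

Request:
move_arm --moves '[{"tx":0,"ty":-0.005,"tz":0,"rx":0,"ry":0,"rz":0,"fingers":0},{"tx":0,"ty":-0.005,"tz":0,"rx":0,"ry":0,"rz":0,"fingers":0},{"tx":0,"ty":-0.004,"tz":0,"rx":0,"ry":0,"rz":0,"fingers":0},{"tx":0,"ty":0,"tz":0,"rx":0,"ry":0,"rz":0,"fingers":0}]' --force 70

```text
clock: 4.92
ee_pos: [541.5, 133.1, 106.4]
orientation: [-1.575, -0.0, 1.352]
contact_force: [5.0, -0.7, -7.3]
width: 10.5
```

```bash
python3 - <<'E'
from workcell import bot
from h import *
o=bot.get_obs();print(o["ee_pos"],o["orientation"],o["width"],o["contact_force"],o["torque"]);print(need(o,[541.5,133.3,106.7],77.5))
s=bot.snapshot("scene");cv2.imwrite("pics/s3.png",cv2.resize(s["frame"][110:200,150:270],(800,600),interpolation=cv2.INTER_CUBIC))
E
```

```text
[541.54382158 133.14260361 106.44706183] [-1.57461103e+00 -2.49150696e-04  1.35243597e+00] 10.478292651182135 [ 5.03375092 -0.73708767 -7.33892725] [-0.06608149 -0.7312391   0.02733067]
(array([ 0.14, -0.25,  0.08]), array([ 0.22, -0.01,  0.01]))
```

View pics/s3.png

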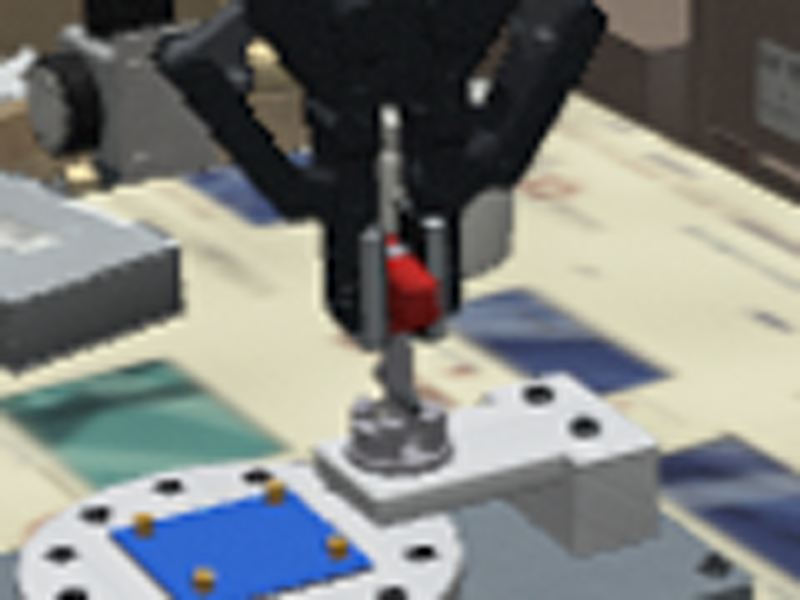

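The pin is lifted 14.2 mm and the spring force is felt. Twisting clockwise, which is +ry about the down axis.

Request:
move_arm --moves '[{"tx":0,"ty":0,"tz":0,"rx":0,"ry":8,"rz":0,"fingers":0},{"tx":0,"ty":0,"tz":0,"rx":0,"ry":8,"rz":0,"fingers":0},{"tx":0,"ty":0,"tz":0,"rx":0,"ry":8,"rz":0,"fingers":0}]'

```text
clock: 5.35
ee_pos: [541.1, 133.4, 105.7]
orientation: [-1.573, -0.002, 0.922]
contact_force: [3.8, -0.4, -8.0]
width: 10.8
```

```bash
python3 - <<'E'
from workcell import bot
from h import *
o=bot.get_obs();print(o["ee_pos"],o["orientation"],o["width"],o["contact_force"],o["torque"]);print(need(o,[541.5,133.2,106.7],0.1))
E
```

```text
[541.10807904 133.41200322 105.69404484] [-1.57296267 -0.00175961  0.92177559] 10.842568862401334 [ 3.77795873 -0.38224225 -8.01261958] [ 0.16520248 -0.79798286  0.00355616]
(array([ 0.07, -1.  , -0.44]), array([ 0.07, 52.71,  0.15]))
```

Request:
move_arm --moves '[{"tx":0,"ty":-0.001,"tz":0,"rx":0,"ry":9,"rz":0,"fingers":0},{"tx":0,"ty":0,"tz":0,"rx":0,"ry":9,"rz":0,"fingers":0},{"tx":0,"ty":-0.0005,"tz":0,"rx":0,"ry":9,"rz":0,"fingers":0},{"tx":0,"ty":0,"tz":0,"rx":0,"ry":9,"rz":0,"fingers":0}]'

```text
clock: 5.85
ee_pos: [540.8, 134.1, 106.4]
orientation: [-1.57, -0.002, 0.273]
contact_force: [3.2, 0.1, -7.6]
width: 10.5
```

```bash
python3 - <<'E'
from workcell import bot
from h import *
o=bot.get_obs();print(o["ee_pos"],o["orientation"],o["width"],o["contact_force"],o["torque"]);print(need(o,[541.5,133.2,106.7],0.1))
E
```

```text
[540.82496572 134.13557844 106.4271426 ] [-1.5696369  -0.0024087   0.27283564] 10.494200544798343 [ 3.1783979   0.08620686 -7.63873646] [ 0.24531312 -0.92727763 -0.03970444]
(array([ 0.4 , -0.27, -1.08]), array([-0.08, 15.53,  0.13]))
```

Request:
move_arm --moves '[{"tx":0,"ty":0,"tz":0,"rx":0,"ry":7.5,"rz":0,"fingers":0},{"tx":0,"ty":0,"tz":0,"rx":0,"ry":7,"rz":0,"fingers":0},{"tx":0,"ty":0,"tz":0,"rx":0,"ry":0,"rz":0,"fingers":0},{"tx":0,"ty":0,"tz":0,"rx":0,"ry":0,"rz":0,"fingers":0}]'

```text
clock: 6.35
ee_pos: [540.9, 134.6, 105.9]
orientation: [-1.568, -0.002, 0.014]
contact_force: [4.5, -0.6, -7.8]
width: 10.7
```

```bash
python3 - <<'E'
from workcell import bot
from h import *
o=bot.get_obs();print(o["ee_pos"],o["orientation"],o["width"],o["contact_force"],o["torque"]);print(need(o,[541.5,133.2,106.7],0.1))
s=bot.snapshot("scene");cv2.imwrite("pics/s4.png",cv2.resize(s["frame"][110:200,150:270],(800,600),interpolation=cv2.INTER_CUBIC))
E
```

```text
[540.88161266 134.55054559 105.89082035] [-1.56828365 -0.00203956  0.01413425] 10.662335810428093 [ 4.4957451  -0.60549509 -7.80546944] [-0.02923005 -0.88297045 -0.01307432]
(array([ 0.6 , -0.81, -1.36]), array([-0.14,  0.71,  0.12]))
```

View pics/s4.png

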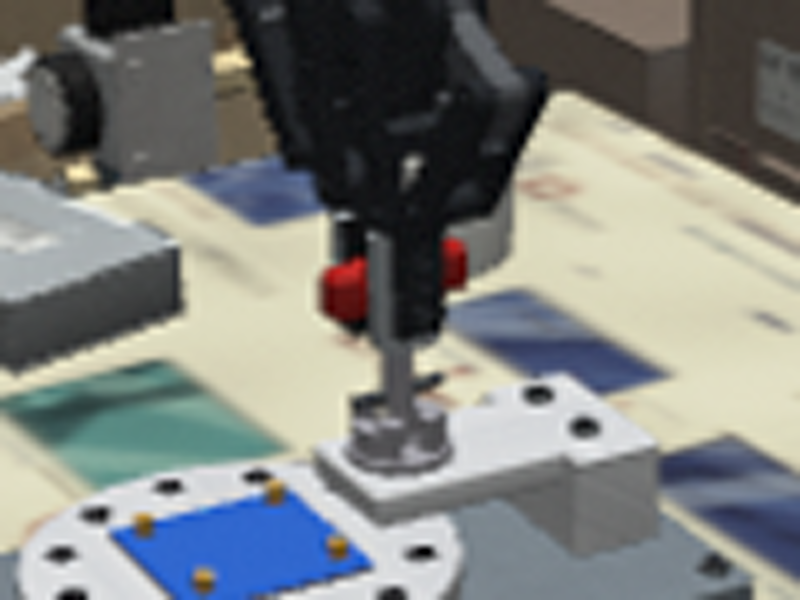

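The bar has turned with the gripper, 1.34 rad in all, and the cross pin is visible above the collar. Lowering about 6 mm toward the notch (TCP z about 99.7).

Request:
move_arm --moves '[{"tx":0,"ty":0.003,"tz":0,"rx":0,"ry":0,"rz":0,"fingers":0},{"tx":0,"ty":0.002,"tz":0,"rx":0,"ry":0,"rz":0,"fingers":0},{"tx":0,"ty":0.001,"tz":0,"rx":0,"ry":0,"rz":0,"fingers":0},{"tx":0,"ty":0,"tz":0,"rx":0,"ry":0,"rz":0,"fingers":0}]'

```text
clock: 6.9
ee_pos: [541.0, 134.6, 99.8]
orientation: [-1.568, -0.002, 0.016]
contact_force: [2.8, -0.1, -4.8]
width: 10.6
```

```bash
python3 - <<'E'
from workcell import bot
from h import *
o=bot.get_obs();print(o["ee_pos"],o["orientation"],o["width"],o["contact_force"],o["torque"])
E
```

```text
[540.96211544 134.57226872  99.79774229] [-1.56819439 -0.00232671  0.01639756] 10.5575005398148 [ 2.78304988 -0.10477975 -4.76941364] [ 0.00409143 -0.68692689 -0.00238051]
```

Request:
move_arm --moves '[{"tx":0,"ty":0.001,"tz":0,"rx":0,"ry":0,"rz":0,"fingers":0},{"tx":0,"ty":0.0005,"tz":0,"rx":0,"ry":0,"rz":0,"fingers":0}]'

```text
clock: 7.15
ee_pos: [541.1, 134.6, 99.6]
orientation: [-1.568, -0.003, 0.017]
contact_force: [-0.1, -1.6, 3.3]
width: 10.8
```

The force reversed with z holding at 99.6, a lift of about 7.4 mm, so the pin is resting in the notch. Releasing gently.

Request:
move_arm --moves '[{"tx":0,"ty":0,"tz":0,"rx":0,"ry":0,"rz":0,"fingers":20},{"tx":0,"ty":0,"tz":0,"rx":0,"ry":0,"rz":0,"fingers":35},{"tx":0,"ty":0,"tz":0,"rx":0,"ry":0,"rz":0,"fingers":50},{"tx":0,"ty":0,"tz":0,"rx":0,"ry":0,"rz":0,"fingers":50}]' --force 20

```text
clock: 7.65
ee_pos: [540.0, 134.8, 99.4]
orientation: [-1.568, -0.001, 0.017]
contact_force: [-0.2, 0.1, 0.3]
width: 42.5
```

```bash
python3 - <<'E'
from workcell import bot
from h import *
o=bot.get_obs();print(o["ee_pos"],o["orientation"],o["width"],o["contact_force"],o["torque"])
s=bot.snapshot("scene");cv2.imwrite("pics/s5.png",cv2.resize(s["frame"][110:200,150:270],(800,600),interpolation=cv2.INTER_CUBIC))
E
```

```text
[540.02810078 134.7750829   99.43768324] [-1.56790783e+00 -1.37664896e-03  1.69034912e-02] 42.52589659043895 [-0.17906034  0.14640713  0.31889303] [-0.01692636 -0.00958913  0.00933149]
```

View pics/s5.png

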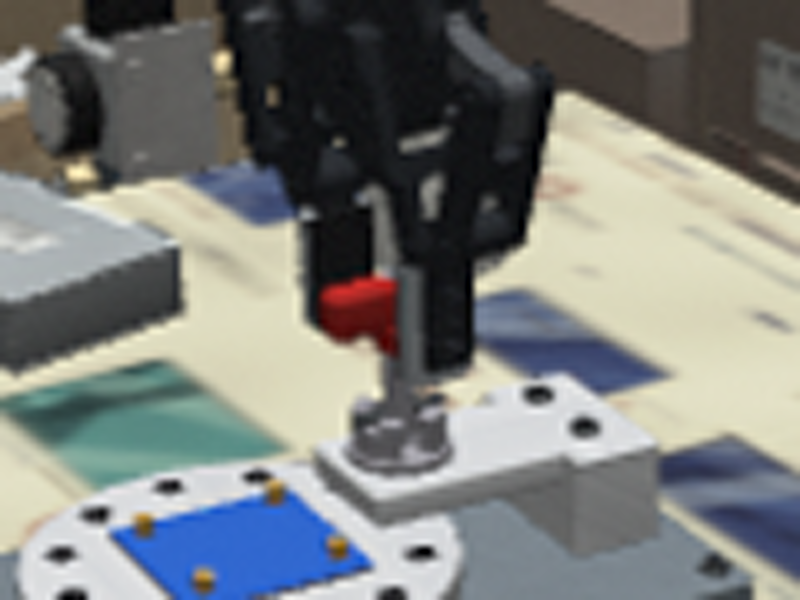

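The handle stays up and turned with the fingers open. Retracting straight up, slowly at first, then back out of the view.

Request:
move_arm --moves '[{"tx":0,"ty":-0.01,"tz":0,"rx":0,"ry":0,"rz":0,"fingers":60},{"tx":0,"ty":-0.02,"tz":0,"rx":0,"ry":0,"rz":0,"fingers":60},{"tx":0,"ty":-0.03,"tz":0,"rx":0,"ry":0,"rz":0,"fingers":60},{"tx":0,"ty":-0.04,"tz":0,"rx":0,"ry":0,"rz":0,"fingers":60},{"tx":0,"ty":-0.04,"tz":0,"rx":0,"ry":0,"rz":0,"fingers":60}]'

```text
clock: 8.32
ee_pos: [538.0, 134.1, 243.1]
orientation: [-1.568, 0.004, 0.017]
contact_force: [1.1, 0.0, 1.0]
width: 51.0
```

Request:
move_arm --moves '[{"tx":-0.03,"ty":-0.01,"tz":0.04,"rx":0,"ry":0,"rz":0,"fingers":60},{"tx":-0.03,"ty":0,"tz":0.04,"rx":0,"ry":0,"rz":0,"fingers":60},{"tx":-0.03,"ty":0,"tz":0.04,"rx":0,"ry":0,"rz":0,"fingers":60},{"tx":-0.03,"ty":0,"tz":0.04,"rx":0,"ry":0,"rz":0,"fingers":60},{"tx":0,"ty":0,"tz":0,"rx":0,"ry":0,"rz":0,"fingers":60}]'

```text
clock: 8.95
ee_pos: [414.8, 296.7, 261.6]
orientation: [-1.565, -0.008, 0.015]
contact_force: [-0.0, -1.3, 0.7]
width: 51.2
```

```bash
python3 - <<'E'
from workcell import bot
from h import *
o=bot.get_obs();print(o["ee_pos"],o["contact_force"],o["clock"])
d={n:bot.snapshot(n) for n in("scene","top")}
C=[cv2.resize(d["scene"]["frame"][130:250,190:350],(400,300)),cv2.resize(d["top"]["frame"][150:270,160:320],(400,300))]
cv2.imwrite("pics/s6.png",cv2.resize(np.hstack(C),(800,300)))
m,ct,st=mask(d["top"],(165,175,225,225));ms,cs,ss=mask(d["scene"],(190,130,230,185))
print(ct,st,cs,ss,tri(ray(d["top"],*ct),ray(d["scene"],*cs)))
P=np.array([plane(d["top"],u,v,101)[:2] for v,u in np.argwhere(m)]);print(cv2.minAreaRect(P.astype(np.float32)))
w,V=np.linalg.eigh(np.cov(P.T)); print(np.degrees(np.arctan2(V[1,1],V[0,1])))
for n,b in(("top",(315,180,370,215)),("scene",(295,195,345,235))): print(n,mask(d[n],b)[1:])
E
```

```text
[414.75091638 296.65764905 261.58614781] [-0.03196338 -1.3196232   0.67976674] 8.95
[191.568 198.624] [188 187   8  24 125] [208.82080925 154.97109827] [199 149  21  14 173] (array([543.16509567, 133.78969972,  93.53360761]), np.float64(1.3571693034702879))
((541.5932006835938, 133.1456756591797), (45.729652404785156, 13.643549919128418), 2.2717113494873047)
-177.51057174569394
top (array([339.61538462, 198.63247863]), array([329, 196,  24,   8, 117], dtype=int32))
scene (array([318.05319149, 217.79787234]), array([306, 208,  26,  20, 282], dtype=int32))
```

View pics/s6.png

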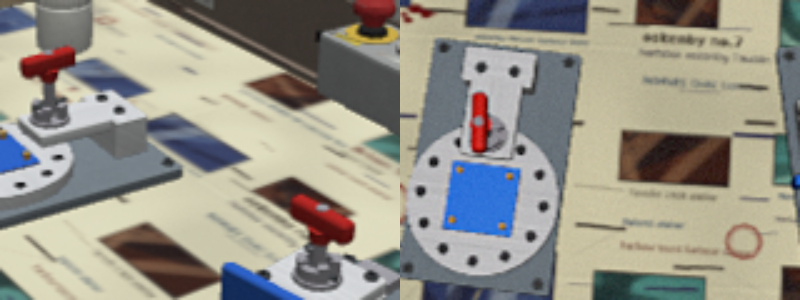

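The picture shows the turntable bar turned and raised: it triangulates 8.5 mm higher than before and has turned about 75°. The slide handle is at the same scene pixels (318,218) as at the start. Handing in.

```bash
python3 -c "
from workcell import bot
print(bot.finish_job())"
```

```text
the job is handed in; nothing more can be done
None
```

The turntable fixture is unlocked: its plunger is up in the rest notch and stayed there after I let go. I gripped its red T-handle, pulled it up about 14 mm, turned it clockwise about 1.34 rad, lowered it into the notch, released it and backed away. The job was handed in at about 9 s on the robot's clock.

**In the notch:** as I lowered the handle, the force on the gripper changed from the spring pulling down to the notch pushing up. This happened at a lift of about 7.4 mm, where about 7.5 mm was expected.

**After release:** the cameras showed the handle raised about 8.5 mm by triangulation. They showed it turned about 75° (1.30 rad), inside the 1.15–1.55 rad notch range. These differ by about 1 mm and 0.04 rad from the arm's own readings, which is within measurement error.

**Sliding stop:** its handle is at the same place in the scene camera as at the start. The top-camera mask for it changed between the two pictures (69 pixels, then 117). I put that down to the mask catching only part of the bar in the first picture.

**Other notes:** the first approach drifted 5 mm sideways during the descent and was corrected before gripping. Forces read between moves stayed at or below about 9 N.

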